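Sweep a jar lid into the worktop waste flap

ROBOT

A 7-joint arm with a two-finger parallel gripper is mounted at the origin on the work surface. World frame = base frame: x ahead of the robot, y to its left, z up, the work surface at z = 0. Lengths are in m, angles in rad, forces in N, time in s.
With the tool pointing down it reaches from about 0.35 to 0.9 m from the base axis. Payload 8.1 kg.
Tool frame: the origin (TCP) lies at the very end of the fingers, on their centre line; the grasp point (between the pads) lies 19 mm behind it (r.grasp_offset is the distance from the TCP to the grasp point, in m); z points along the fingers, y is the direction in which the jaws open and shut (so a half turn about z gives the same grasp; the last joint's range is limited). The gripper opens to 85 mm and grips with 20 to 120 N. Pads are 22 mm wide; open, the fingers measure 114 mm over their backs; the gripper's body (76 mm by 85 mm) begins 54 mm behind the grasp point. The pads swing forward as they close: fully open they stand 13 mm farther back than shut.
Start: joints at [-1.408, 0.434, 0.025, 1.573, -0.012, 1.134, -0.075], TCP at [0.164, 0.603, 0.231] pointing down, gripper open.
Joint ranges: [-2.62, 2.62], [-0.44, 2.09], [-1.27, 1.32], [0.08, 2.57], [-1.32, 4.46], [0.12, 2], [-2.74, 2.74]. Speed limits (rad/s): [2.22, 2.22, 3.01, 3.01, 3.14, 3.14, 3.14].

INTERFACE

Orientations are given as a unit quaternion [x, y, z, w].
In Python, from station import r, viewer, job gives the robot as it stands.
- The arm moves only by the tool arm_command, never from a script. Its argument "steps" is a list of rows, each an object with "offset": the shift along the tool's x, y, z in mm, a list of three; "rot": the turn, a rotation vector about the tool's x, y, z in rad, a list of three; "jaw": the finger opening in mm, from 0 to 85.4. In form: [{"offset": [dx, dy, dz], "rot": [rx, ry, rz], "jaw": jaw}, ...]. A call has 1 to 12 rows; each row shifts and turns the commanded pose from where the row before left it, along the tool's axes as they then stand; what a row does not reach is not made up. A row lasts 1/12 s, in which the tool goes at most 41.7 mm and 7.16 degrees, less where a joint would pass 70% of its speed; a pose out of reach is approached as far as the arm can. A call with a gripper value outside its range is refused whole. The fingers move at their own pace and stop on an object; the grip force is fixed at half the most. Time passes only in rows, so rows that do not move let the fingers close. It gives the time, the measured TCP pose, the force and the opening at its end, in the units of the state.
- r.get_state(): the state, without advancing time (a new reading comes with each control period).
- viewer.grab_frame(name): name is "scene" or "top" or "wrist"; returns the picture (480x640x3 uint8, blue, green, red); there is no depth.
- viewer.camera_info(name): a dict with "fx", "fy", "cx", "cy" (pixels), "k1" (the pictures are not rectified: a ray, as slopes to the right and down, at radius r is drawn at 1 + k1 r^2 times it, then the intrinsics apply), "xyz" and "attitude" of the camera in the world. Camera axes: x right, y up, looking along -z (the intrinsics and any distortion apply to the point x, -y, -z); pixel columns grow to the right and rows downward; lengths in m; the calibration is good to about 2 mm. A picture is of the moment at which its call begins: read the wrist's pose just before it. camera_info takes no time and is no camera call; for the wrist camera it gives the pose at the moment of the call.
- job.close_job(): hands the job in, once; it reports no verdict.
The state is a dict: "clock": time; "qpos": joint angles; "qd": joint speeds; "effort": joint torques, N m; "ee_pos": TCP position; "eef_rot": TCP orientation; "ft_force": force on the tool from outside, world axes, zero at the start; "wrist_torque": the same for the moment, N m; "grip_width": finger opening in m.
Only numpy, scipy, OpenCV 4.12 (cv2) and the standard library are available. Lean on these libraries where they do the work, as an engineer would, in place of code of your own. Each camera call takes 0.05 s, during which the arm holds its last target.

TASK

Throw away the small gold jar lid that lies by the spring-loaded waste flap in the worktop: push the flap down with one finger and, while that finger keeps it open, push the lid with the other finger over the edge it lies next to so that it drops into the waste pan below, then let the flap spring shut. Only slide the lid: do not pinch it or pick it up, do not push it onto the shut flap, and leave everything else on the worktop where it is.

Things in the scene. Friction and masses are not known exactly. Their poses are not given: they have to be found in the camera images.
- lid_center (a point): centre (6 mm up) of the small jar lid to throw away: a flat gold-lacquered metal disc, 46 mm across, 12 mm high, about 18 g, lying flat on the worktop. It starts with its centre 26 to 70 mm beyond the sweep edge (on the +y side) and at most 50 mm to either side (x) of that edge's middle
- sweep_edge (a point): middle of the straight edge over which the lid is swept, on the worktop surface (flat steel, 30 mm thick, 2 mm above the surface the robot stands on; axes as the world's). The edge runs along x and is flush, with no rim. The waste opening lies on its -y side (to the robot's right): 127 mm in y, 194 mm in x, with beads 5 mm high beside its two x sides
- flap (a joint): angle of the waste flap, rad: 0 = shut and level, up to 1.2 as it swings down. Its hinge runs along x, 125 mm to -y of the sweep edge and 2.5 mm below the worktop; the free edge lies at the sweep edge and drops down and towards the hinge. A spring shuts it within about half a second. Pressed half-way along it takes about 2.5 N to start, 6 N to hold at 0.7; more near the hinge
- flap_edge (a point): middle of the flap's free edge, upper face: when shut, 2 mm to -y of the sweep edge and 1 mm below the worktop. The flap is a steel plate, 121 mm (y) by 188 mm (x), 3 mm thick
- pan_floor (a point): middle of the floor of the open steel waste pan under the opening, 170 mm below the worktop; the pan is 352 mm (x) by 325 mm (y), and only air lies between it and the flap
- big_lid: bystander: a large gold jar lid, 82 mm across, 15 mm high, lying flat; origin at the centre of its underside
- ramekin: bystander: a white ceramic ramekin, 80 mm across, 42 mm high; origin at the centre of its underside
- jar: bystander: a closed glass jar with a gold lid, 66 mm across, 100 mm high; origin at the centre of its underside
- tin: bystander: a closed food tin, 70 mm across, 85 mm high; origin at the centre of its underside
- squeezer: bystander: a white squeeze bottle, 58 mm across, 195 mm high; origin at the centre of its underside
- ninth_pan: bystander: a small open steel pan, 108 by 176 mm, 65 mm high; origin at the centre of its underside
Not all that is in view belongs to the job. What is shaped like the part that bears lid_center but green or white is not meant.

How it is judged:
On the way, in this order (a step that is already met when the one before it is completed fails the run):
1. a finger holds the flap open while the small lid still lies on the worktop (value of joint flap above 0.25 rad and contact force between the fingers and flap above 0.3 N and y of lid_center in the frame of sweep_edge above 0 m and z of lid_center in the frame of sweep_edge above 0 m), for 0.1 s.
2. the lid has gone down through the opening while a finger still holds the flap open (z of lid_center in the frame of sweep_edge below -0.06 m and value of joint flap above 0.25 rad and contact force between the fingers and flap above 0.3 N), for 0.05 s.
At the end, for the whole second after the job is handed in: the small lid lies in the waste pan under the opening (its centre more than 120 mm below the worktop, within the pan's walls) and the flap is shut (under 0.06 rad); everything else on the worktop is within 25 mm of where it was (z of lid_center in the frame of sweep_edge between -0.18 and -0.12 m and y of lid_center in the frame of sweep_edge between -0.2 and 0.13 m and x of lid_center in the frame of sweep_edge between -0.18 and 0.18 m and value of joint flap below 0.06 rad and distance of each of big_lid, ramekin, jar, tin, squeezer, ninth_pan from where it was at the start of the episode below 0.025 m); the robot touches nothing.
It fails at once if the small lid is lifted: its centre more than 20 mm above the worktop (z of lid_center in the frame of sweep_edge above 0.02 m).
It fails at once if the small lid is pinched or squashed (the fingers press on it with more than 15 N) (contact force between the fingers and lid above 15 N).
It fails at once if the small lid is pushed onto the shut flap (it bears on the flap while that is less than 0.12 rad open) (contact force between lid and flap above 0.05 N and value of joint flap below 0.12 rad).
It fails at once if another thing on the worktop is moved by more than 25 mm (distance of any of big_lid, ramekin, jar, tin, squeezer, ninth_pan from where it was at the start of the episode above 0.025 m).
It fails at once if another thing on the worktop is tipped over (angle between any of big_lid, ramekin, jar, tin, squeezer, ninth_pan's own z axis and vertical above 0.4 rad).
It also fails if it takes over 51 s, if anything falls off the work surface, if the arm or the gripper's body presses on something with over 40 N, if the wrist force passes 120 N, or if a joint passes its speed limit or range.

## Working session

There is one attempt and no reset: what is moved stays moved. The work goes in short steps, Python scripts to look and compute and a tool call to move; the robot and the scene stay as the last step left them, time stands still between calls to the robot, and variables do not carry over. Pictures are saved under pics/ and viewed, and the job is handed in when it is done.

Besides the shell and the picture viewer there is one more tool, called as name(argument=value, ...), one argument or row to a line, values as JSON. arm_command: Moves the arm, as the interface text tells. Its arguments: {"type":"object","properties":{"steps":{"type":"array"}},"required":["steps"]}

```bash
mkdir -p pics; ls; python3 - <<'E'
from station import r, viewer, job
import cv2
print(r.get_state())
for n in ("scene","top","wrist"):
    print(n,viewer.camera_info(n)); cv2.imwrite(f"pics/{n}0.png",viewer.grab_frame(n))
E
```

```text
pics
{'clock': 0.0, 'qpos': array([-1.40758799,  0.43523909,  0.02496839,  1.57412309, -0.01159111,
        1.13397375, -0.07508761]), 'qd': array([-1.80185652e-05, -9.39151638e-04, -9.54884440e-04, -7.53480624e-04,
       -5.78306895e-04,  1.02371795e-03, -2.92785262e-04]), 'effort': array([-8.12522430e-04, -6.70495391e+01,  1.02424007e+00, -3.16207767e+01,
        1.53767900e-02,  1.27149970e-02, -1.71600453e-05]), 'ee_pos': array([0.16410218, 0.60254151, 0.23050585]), 'eef_rot': array([ 1.32537878e-01,  9.91177619e-01, -7.98642118e-04, -3.04035041e-05]), 'ft_force': array([0.22777181, 1.11774632, 0.39552943]), 'wrist_torque': array([-0.03897695, -0.01350382, -0.00599332]), 'grip_width': 0.08564175046335998}
scene {'fx': 456.0241517257642, 'fy': 456.0241517257642, 'cx': 312.84920844219573, 'cy': 235.03319008826514, 'k1': -0.08512471192081625, 'xyz': array([ 0.96547903, -0.26221409,  0.60578117]), 'attitude': array([0.27705873, 0.13999371, 0.4161454 , 0.85467142])}
top {'fx': 527.8217750952822, 'fy': 527.8217750952822, 'cx': 317.6065248282039, 'cy': 251.26657226736603, 'k1': 0.04331978392927242, 'xyz': array([0.41808472, 0.01045579, 0.9650658 ]), 'attitude': array([-0.0514386 ,  0.05690307,  0.7120357 , -0.69794074])}
wrist {'fx': 357.3775375661279, 'fy': 357.3775375661279, 'cx': 317.04838736859654, 'cy': 250.85114531056493, 'k1': -0.03386103098638134, 'xyz': array([0.09183749, 0.62244391, 0.37374935]), 'attitude': array([-0.11781915, -0.08873096,  0.60012016,  0.78619416])}
```

View pics/scene0.png

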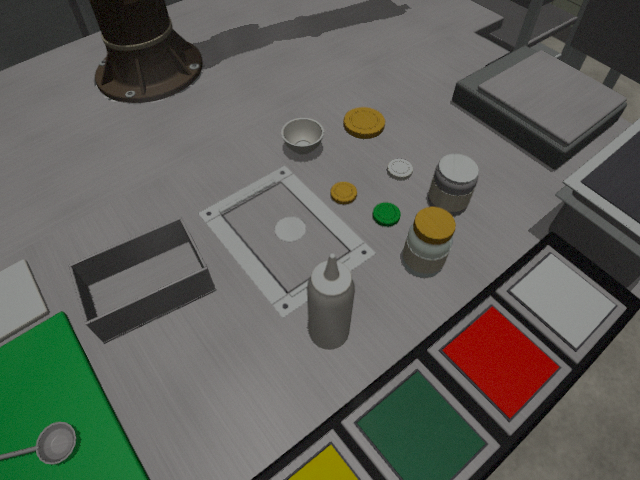

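View pics/top0.png

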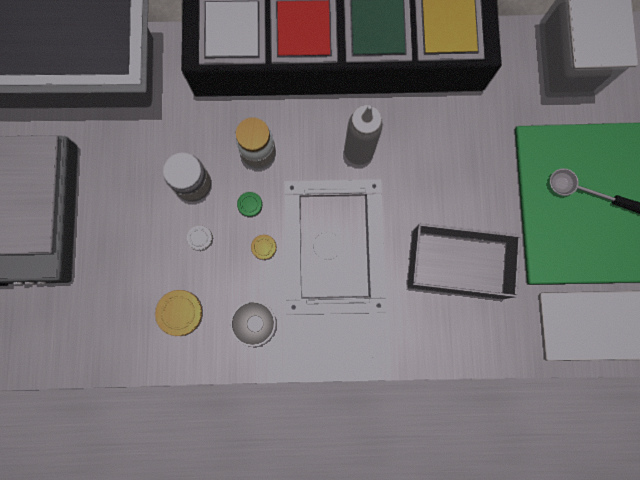

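View pics/wrist0.png

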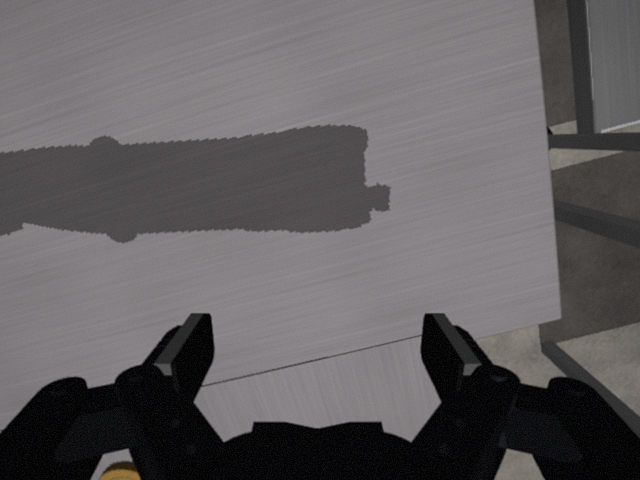

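```bash
cat > h.py <<'E'
import numpy as np, cv2
from scipy.spatial.transform import Rotation as R
from station import r, viewer, job
def ray(info,uv):
    d=np.array([(uv[0]-info['cx'])/info['fx'],(uv[1]-info['cy'])/info['fy']]); u=d.copy()
    for _ in range(20): u=d/(1+info['k1']*(u@u))
    return R.from_quat(info['attitude']).apply([u[0],-u[1],-1.])
def onplane(info,uv,z):
    v=ray(info,uv); c=info['xyz']; return c+v*(z-c[2])/v[2]
def proj(info,p):
    q=R.from_quat(info['attitude']).inv().apply(np.asarray(p)-info['xyz'])
    u=np.array([q[0],-q[1]])/-q[2]; u=u*(1+info['k1']*(u@u))
    return np.array([info['cx']+info['fx']*u[0],info['cy']+info['fy']*u[1]])
def gold(img):
    h=cv2.cvtColor(img,cv2.COLOR_BGR2HSV)
    return cv2.inRange(h,(12,110,80),(32,255,255))
def blobs(m,amin=150):
    n,l,s,c=cv2.connectedComponentsWithStats(m)
    return [(s[i,4],s[i,:4],c[i]) for i in range(1,n) if s[i,4]>amin]
E
python3 - <<'E'
from h import *
for n in("top","scene"):
    im=cv2.imread(f"pics/{n}0.png"); I=viewer.camera_info(n)
    for a,b,c in blobs(gold(im)): print(n,a,b,c.round(1),onplane(I,c,0.014).round(4))
I=viewer.camera_info("top")
for name,uv in dict(o1=(300,194),o2=(369,194),o3=(300,298),o4=(369,298),tinbase=(190,185),jarbase=(258,155),ram=(254,325),sq=(360,152)).items():
    print(name,onplane(I,uv,0.002).round(3))
im=cv2.imread("pics/top0.png")[170:320,225:405]
cv2.imwrite("pics/topcrop.png",cv2.resize(im,None,fx=4.4,fy=4,interpolation=cv2.INTER_CUBIC))
im=cv2.imread("pics/scene0.png")[150:320,190:390]
cv2.imwrite("pics/scenecrop.png",cv2.resize(im,None,fx=3.5,fy=3.5,interpolation=cv2.INTER_CUBIC))
E
```

```text
top 2719 [423   0  55  53] [449.5  25.6] [ 1.0017 -0.2625  0.014 ]
top 827 [236 118  33  32] [252.1 133.5] [0.7916 0.1203 0.014 ]
top 433 [251 235  25  24] [262.9 246.3] [0.5761 0.1012 0.014 ]
top 1642 [156 290  46  46] [178.2 312.6] [0.4593 0.2523 0.014 ]
scene 870 [344 107  41  27] [363.9 120.3] [0.4615 0.2522 0.014 ]
scene 421 [331 182  26  20] [343.4 191.4] [0.5799 0.0984 0.014 ]
scene 1040 [415 206  41  33] [434.9 222.4] [0.7252 0.1731 0.014 ]
scene 1287 [288 445  70  35] [325.2 467.5] [ 0.9008 -0.1997  0.014 ]
o1 [0.676 0.032 0.002]
o2 [ 0.674 -0.097  0.002]
o3 [0.481 0.035 0.002]
o4 [ 0.479 -0.09   0.002]
tinbase [0.697 0.238 0.002]
jarbase [0.754 0.111 0.002]
ram [0.435 0.119 0.002]
sq [ 0.756 -0.083  0.002]
```

View pics/topcrop.png

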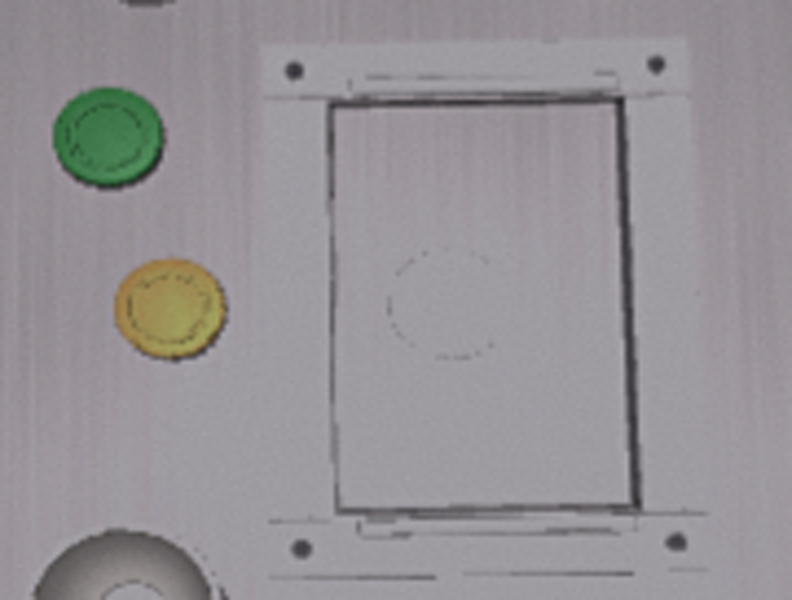

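View pics/scenecrop.png

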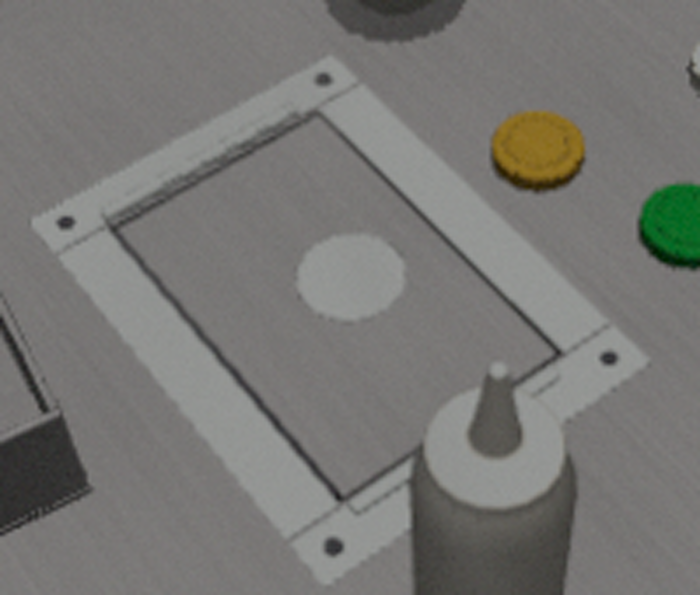

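Top view: the small gold lid is at pixel (263,246), which puts it at (0.577, 0.100). The sweep edge runs along column ~301, at y≈0.033, with its middle at x≈0.578. The lid is therefore ~67 mm from the edge. I'll first slide it closer, then tilt the hand so one finger presses the flap while the other pushes the lid.

arm_command(
  steps=[
    {"offset": [-33, -23.5, 0], "rot": [0, 0, 0], "jaw": 85},
    {"offset": [-33, -23.5, 0], "rot": [0, 0, 0], "jaw": 85},
    {"offset": [-33, -23.5, 0], "rot": [0, 0, 0], "jaw": 85},
    {"offset": [-33, -23.5, 0], "rot": [0, 0, 0], "jaw": 85},
    {"offset": [-33, -23.5, 0], "rot": [0, 0, 0], "jaw": 85},
    {"offset": [-33, -23.5, 0], "rot": [0, 0, 0], "jaw": 85},
    {"offset": [-33, -23.5, 0], "rot": [0, 0, 0], "jaw": 85},
    {"offset": [-33, -23.5, 0], "rot": [0, 0, 0], "jaw": 85},
    {"offset": [-33, -23.5, 0], "rot": [0, 0, 0], "jaw": 85},
    {"offset": [-33, -23.5, 0], "rot": [0, 0, 0], "jaw": 85},
    {"offset": [-33, -23.5, 0], "rot": [0, 0, 0], "jaw": 85},
    {"offset": [-33, -23.5, 0], "rot": [0, 0, 0], "jaw": 85},
  ],
)

```text
clock: 1.15
ee_pos: [0.473, 0.2251, 0.2314]
eef_rot: [0.132, 0.991, 0.0, 0.0]
ft_force: [1.1, 1.0, 0.7]
grip_width: 0.0847
```

arm_command(
  steps=[
    {"offset": [-33, -23, 0], "rot": [0, 0, 0], "jaw": 85},
    {"offset": [-33, -23, 0], "rot": [0, 0, 0], "jaw": 85},
    {"offset": [-33, -23, 0], "rot": [0, 0, 0], "jaw": 85},
    {"offset": [-34, -24, 0], "rot": [0, 0, 0], "jaw": 85},
    {"offset": [0, 0, 40], "rot": [0, 0, 0], "jaw": 85},
    {"offset": [0, 0, 40], "rot": [0, 0, 0], "jaw": 85},
    {"offset": [0, 0, 40], "rot": [0, 0, 0], "jaw": 85},
    {"offset": [0, 0, 40], "rot": [0, 0, 0], "jaw": 85},
    {"offset": [0, 0, 0], "rot": [0, 0, 0], "jaw": 85},
    {"offset": [0, 0, 0], "rot": [0, 0, 0], "jaw": 85},
  ],
)

```text
clock: 1.98
ee_pos: [0.5745, 0.1018, 0.0701]
eef_rot: [0.133, 0.991, -0.001, -0.002]
ft_force: [0.2, -0.3, 1.6]
grip_width: 0.085
```

```bash
cat > look.py <<'E'
import sys
from h import *
t=sys.argv[1]
s=r.get_state(); M=R.from_quat(s['eef_rot']).as_matrix()
print(s['clock'],s['ee_pos'].round(4),s['ft_force'].round(2),s['grip_width']); print(M.round(3).tolist()); print('q',s['qpos'].round(2))
for n in sys.argv[2:]:
    I=viewer.camera_info(n); im=viewer.grab_frame(n)
    for a,b,c in blobs(gold(im),60): 
        print(n,a,b,c.round(1),onplane(I,c,0.013).round(4))
    cv2.imwrite(f"pics/{n}{t}.png",im)
    if n=="scene": cv2.imwrite(f"pics/c{n}{t}.png",cv2.resize(im[60:330,170:490],None,fx=2.2,fy=2.2,interpolation=cv2.INTER_CUBIC))
E
python3 look.py 1 scene wrist
```

```text
1.9833 [0.5745 0.1018 0.0701] [ 0.17 -0.31  1.64] 0.08502962271149057
[[-0.965, 0.263, -0.005], [0.263, 0.965, -0.001], [0.004, -0.003, -1.0]]
q [-0.43  0.55  0.23  1.86 -0.18  0.76  1.2 ]
scene 73 [371 111   8  14] [375.5 117.9] [0.4693 0.2762 0.013 ]
scene 400 [331 182  26  19] [343.4 190.9] [0.5785 0.0997 0.013 ]
scene 1044 [415 206  41  34] [434.9 222.5] [0.7249 0.1738 0.013 ]
scene 1290 [288 445  70  35] [325.1 467.5] [ 0.9005 -0.1996  0.013 ]
wrist 8618 [468   0 158  74] [543.5  30. ] [0.4805 0.248  0.013 ]
wrist 4159 [277 237  76  70] [314.1 271.8] [0.5759 0.1002 0.013 ]
```

View pics/cscene1.png

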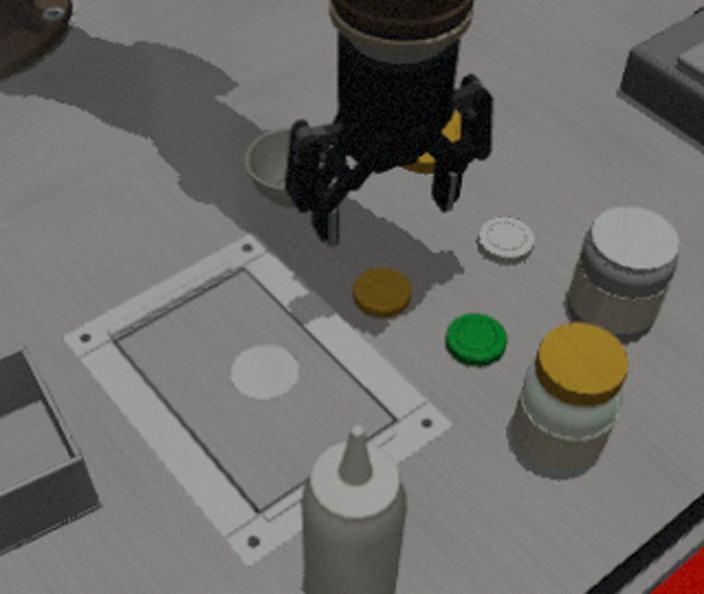

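View pics/wrist1.png

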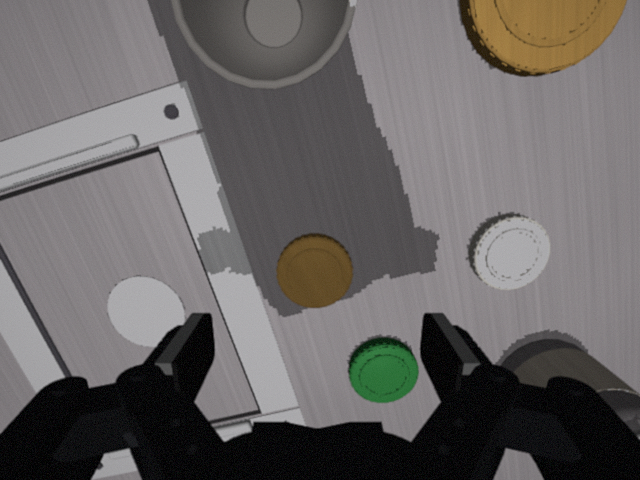

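```bash
python3 - <<'E'
from h import *
s=r.get_state(); M=R.from_quat(s['eef_rot']).as_matrix();T=s['ee_pos']
S=viewer.camera_info("scene");W=viewer.camera_info("wrist")
for sg in(-1,1):
  for x in(-11,11):
   for w in (43,):
    for b in(0,13):
      p=T+M@(np.array([x,sg*w,-b])/1000)
      print(sg,x,w,b,proj(S,p).round(1),proj(W,p).round(1))
# sweep edge in wrist image
for uv in((159,149),(259,410)):print(onplane(W,uv,0.002))
E
```

```text
-1 -11 43 0 [324.5 177.2] [223.2 339.8]
-1 -11 43 13 [324.5 171.4] [215.5 356.1]
-1 11 43 0 [319.  168.1] [219.1 295.4]
-1 11 43 13 [319.  162.3] [210.7 308.7]
1 -11 43 0 [372.5 162.1] [412.1 339.7]
1 -11 43 13 [373.2 156.4] [419.8 355.9]
1 11 43 0 [366.4 153.6] [416.1 295.2]
1 11 43 13 [367.1 147.8] [424.6 308.5]
[0.48434265 0.03238886 0.002     ]
[0.67508345 0.03139795 0.002     ]
```

Fingertips stand 13 mm behind the TCP when open, as seen in the scene at (322,170) and the wrist view at (213,314). The wrist view puts the sweep edge at y≈0.032. I'll go down around the lid next.

arm_command(
  steps=[
    {"offset": [0, 0, 35], "rot": [0, 0, 0], "jaw": 85},
    {"offset": [0, 0, 25], "rot": [0, 0, 0], "jaw": 85},
    {"offset": [0, 0, 16], "rot": [0, 0, 0], "jaw": 85},
    {"offset": [0, 0, 0], "rot": [0, 0, 0], "jaw": 85},
    {"offset": [0, 0, 0], "rot": [0, 0, 0], "jaw": 85},
  ],
)

```text
clock: 2.5
ee_pos: [0.5774, 0.1026, -0.0027]
eef_rot: [0.133, 0.991, 0.0, 0.001]
ft_force: [0.6, -0.8, 0.7]
grip_width: 0.0849
```

```bash
python3 look.py 2 scene wrist
```

```text
2.5 [ 0.5774  0.1026 -0.0027] [ 0.62 -0.81  0.67] 0.08486337084722291
[[-0.965, 0.263, 0.002], [0.263, 0.965, 0.001], [-0.002, 0.001, -1.0]]
q [-0.4   0.66  0.2   1.89 -0.21  0.61  1.23]
scene 140 [374 113  11  20] [379.  123.1] [0.4852 0.2709 0.013 ]
scene 405 [330 182  27  20] [343.4 191. ] [0.5787 0.0996 0.013 ]
scene 1049 [414 206  42  34] [434.9 222.4] [0.7248 0.1738 0.013 ]
scene 1291 [288 445  70  35] [325.1 467.5] [ 0.9005 -0.1996  0.013 ]
wrist 378 [609   0  31  20] [628.1   6.9] [0.4905 0.23   0.013 ]
wrist 8947 [254 281 114 101] [310.6 331.6] [0.5753 0.1004 0.013 ]
```

View pics/cscene2.png

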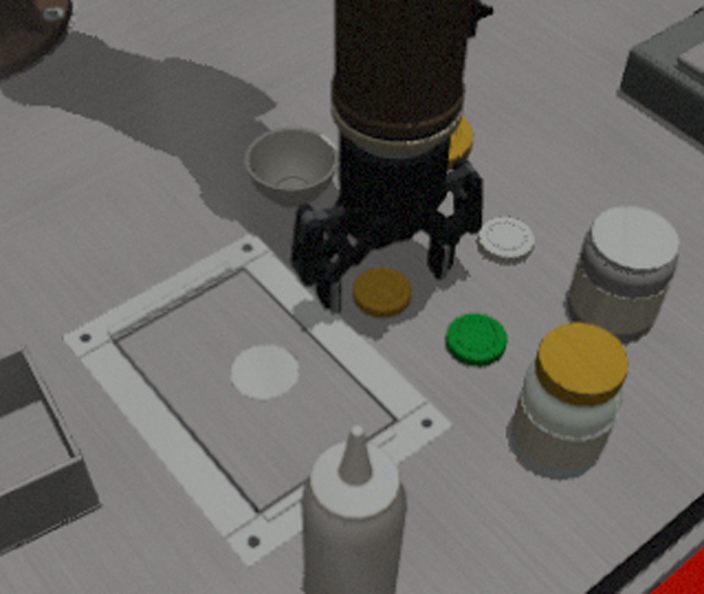

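The lid sits between the fingers, with its centre at scene crop (382,291). I'll push it toward −y.

arm_command(
  steps=[
    {"offset": [0, -8, 2], "rot": [0, 0, 0], "jaw": 85},
    {"offset": [0, -8, 0], "rot": [0, 0, 0], "jaw": 85},
    {"offset": [0, -6, 0], "rot": [0, 0, 0], "jaw": 85},
    {"offset": [0, -6, 0], "rot": [0, 0, 0], "jaw": 85},
    {"offset": [0, -6, 0], "rot": [0, 0, 0], "jaw": 85},
    {"offset": [0, -6, 0], "rot": [0, 0, 0], "jaw": 85},
    {"offset": [0, -6, 0], "rot": [0, 0, 0], "jaw": 85},
    {"offset": [0, -6, 0], "rot": [0, 0, 0], "jaw": 85},
    {"offset": [0, -5, 0], "rot": [0, 0, 0], "jaw": 85},
    {"offset": [0, -3, 0], "rot": [0, 0, 0], "jaw": 85},
    {"offset": [0, 0, 0], "rot": [0, 0, 0], "jaw": 85},
    {"offset": [0, 0, 0], "rot": [0, 0, 0], "jaw": 85},
  ],
)

```text
clock: 3.6
ee_pos: [0.5603, 0.0443, -0.0067]
eef_rot: [0.133, 0.991, 0.0, -0.0]
ft_force: [0.3, 1.4, -0.3]
grip_width: 0.0852
```

```bash
python3 look.py 3 scene wrist
```

```text
3.6 [ 0.5603  0.0443 -0.0067] [ 0.32  1.4  -0.34] 0.08524677294462976
[[-0.965, 0.263, -0.0], [0.263, 0.965, 0.0], [0.0, 0.0, -1.0]]
q [-0.3   0.64  0.18  1.95 -0.2   0.56  1.32]
scene 880 [344 107  41  28] [363.9 120.4] [0.4609 0.2528 0.013 ]
scene 413 [309 188  27  21] [322.  197.8] [0.5677 0.0608 0.013 ]
scene 1046 [414 206  42  34] [434.9 222.5] [0.7248 0.1737 0.013 ]
scene 1293 [288 445  70  35] [325.2 467.5] [ 0.9006 -0.1995  0.013 ]
wrist 9291 [304 288 117 104] [362.  340.3] [0.5643 0.0616 0.013 ]
```

View pics/wrist3.png

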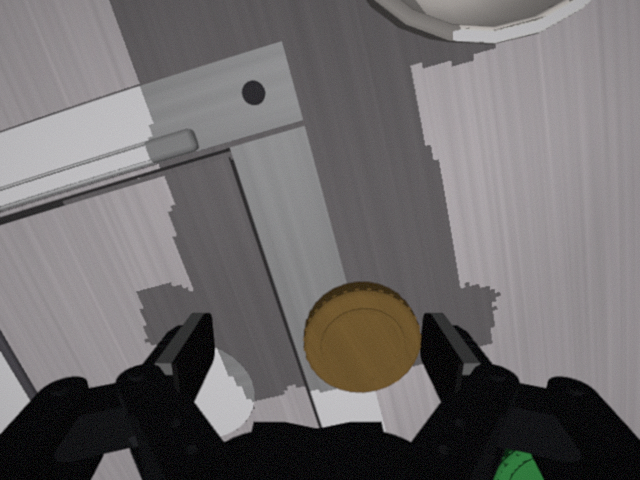

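View pics/cscene3.png

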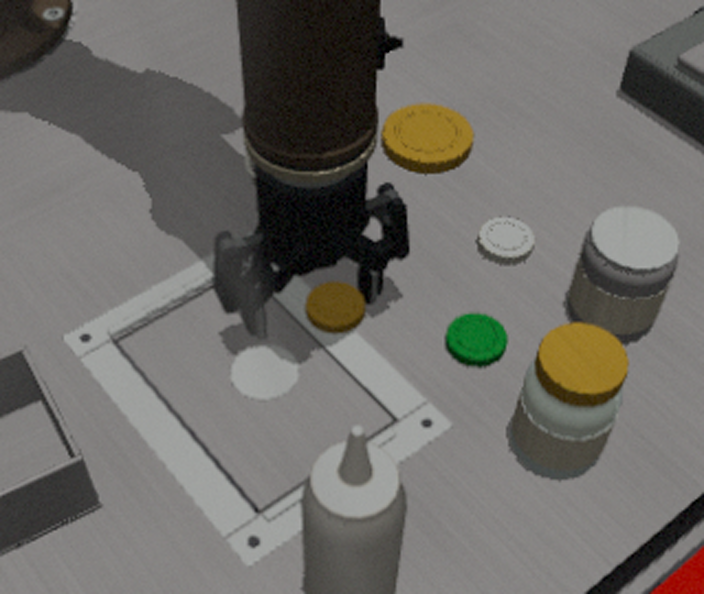

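The lid is now at (0.566, 0.061), about 29 mm from the edge (wrist pixel (362,340)). I'll push another ~15 mm, back off, then lift and tilt.

arm_command(
  steps=[
    {"offset": [0, -5, 0], "rot": [0, 0, 0], "jaw": 85},
    {"offset": [0, -5, 0], "rot": [0, 0, 0], "jaw": 85},
    {"offset": [0, -3, 0], "rot": [0, 0, 0], "jaw": 85},
    {"offset": [0, -2, 0], "rot": [0, 0, 0], "jaw": 85},
    {"offset": [0, 0, 0], "rot": [0, 0, 0], "jaw": 85},
    {"offset": [0, 0, 0], "rot": [0, 0, 0], "jaw": 85},
    {"offset": [0, 6, 0], "rot": [0, 0, 0], "jaw": 85},
    {"offset": [0, 6, 0], "rot": [0, 0, 0], "jaw": 85},
    {"offset": [0, 0, 0], "rot": [0, 0, 0], "jaw": 85},
  ],
)

```text
clock: 4.45
ee_pos: [0.5601, 0.0438, -0.0067]
eef_rot: [0.131, 0.991, 0.001, 0.0]
ft_force: [0.3, 0.2, -0.8]
grip_width: 0.0849
```

```bash
python3 look.py 4 scene wrist
```

```text
4.45 [ 0.5601  0.0438 -0.0067] [ 0.33  0.24 -0.77] 0.08490820666648492
[[-0.965, 0.261, 0.001], [0.261, 0.965, 0.001], [-0.0, 0.001, -1.0]]
q [-0.3   0.64  0.18  1.96 -0.2   0.56  1.33]
scene 880 [344 107  41  28] [363.9 120.5] [0.461  0.2527 0.013 ]
scene 423 [301 191  27  20] [314.1 200.5] [0.5642 0.0465 0.013 ]
scene 1045 [415 206  41  34] [434.9 222.5] [0.7249 0.1738 0.013 ]
scene 1293 [288 445  70  35] [325.2 467.5] [ 0.9006 -0.1995  0.013 ]
wrist 9304 [270 289 118 103] [328.6 340.9] [0.5606 0.0474 0.013 ]
```

View pics/wrist4.png

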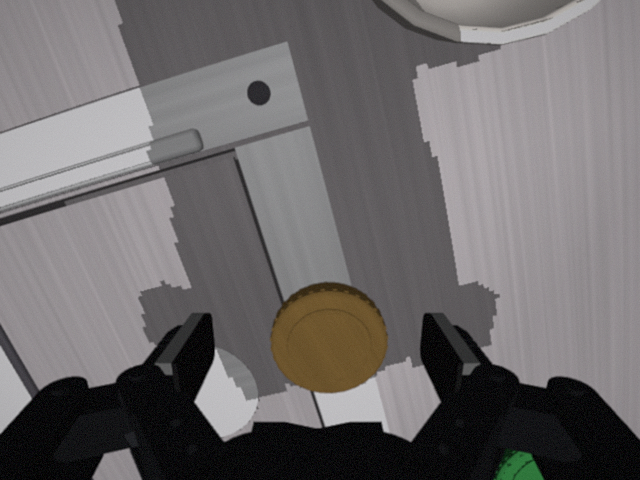

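The lid is at (0.562, 0.047), d≈15 mm. Next I'll lift and tilt by 30°.

arm_command(
  steps=[
    {"offset": [0, 0, -30], "rot": [0, 0, 0], "jaw": 85},
    {"offset": [0, 0, -30], "rot": [0, 0, 0], "jaw": 85},
    {"offset": [0, 0, 0], "rot": [-0.105, 0, 0], "jaw": 85},
    {"offset": [0, 0, 0], "rot": [-0.105, 0, 0], "jaw": 85},
    {"offset": [0, 0, 0], "rot": [-0.105, 0, 0], "jaw": 85},
    {"offset": [0, 0, 0], "rot": [-0.105, 0, 0], "jaw": 85},
    {"offset": [0, 0, 0], "rot": [-0.105, 0, 0], "jaw": 85},
    {"offset": [0, 0, 0], "rot": [0, 0, 0], "jaw": 85},
    {"offset": [0, 0, 0], "rot": [0, 0, 0], "jaw": 85},
  ],
)

```text
clock: 5.3
ee_pos: [0.5585, 0.0372, 0.0513]
eef_rot: [0.133, 0.961, 0.24, 0.03]
ft_force: [0.1, 0.8, 0.5]
grip_width: 0.0846
```

```bash
cat > geo.py <<'E'
from h import *
s=r.get_state(); M=R.from_quat(s['eef_rot']).as_matrix();T=s['ee_pos']
print(T.round(4), M.round(3).tolist(), s['ft_force'].round(2), s['clock'])
for n,p in dict(Bin=(0,43,-13),Bout=(0,57,-13),Ain=(0,-43,-13),Aout=(0,-55,-13)).items():
    q=T+M@(np.array(p)/1000); print(n,q.round(4),'u',(q[1]-.032).round(4))
E
python3 look.py 5 scene wrist; python3 geo.py
```

```text
5.3 [0.5585 0.0372 0.0513] [0.08 0.8  0.51] 0.08462372627746655
[[-0.963, 0.24, 0.122], [0.27, 0.85, 0.453], [0.005, 0.469, -0.883]]
q [ 0.33  0.59 -0.25  2.   -0.65  0.59  1.97]
scene 882 [344 107  41  28] [363.9 120.5] [0.461  0.2527 0.013 ]
scene 443 [301 191  27  21] [314.2 201. ] [0.5651 0.046  0.013 ]
scene 1054 [414 206  42  34] [434.9 222.5] [0.7249 0.1736 0.013 ]
scene 1292 [288 445  70  35] [325.1 467.5] [ 0.9005 -0.1996  0.013 ]
wrist 5777 [491   0  79  91] [529.1  38.8] [0.4696 0.252  0.013 ]
wrist 4532 [255 249  77  77] [293.7 287.3] [0.5611 0.0458 0.013 ]
[0.5588 0.0418 0.0523] [[-0.965, 0.233, 0.12], [0.262, 0.852, 0.454], [0.004, 0.469, -0.883]] [0.18 1.99 0.38] 5.4
Bin [0.5673 0.0726 0.084 ] u 0.0406
Bout [0.5705 0.0845 0.0906] u 0.0525
Ain [ 0.5473 -0.0007  0.0436] u -0.0327
Aout [ 0.5445 -0.0109  0.038 ] u -0.0429
```

View pics/cscene5.png

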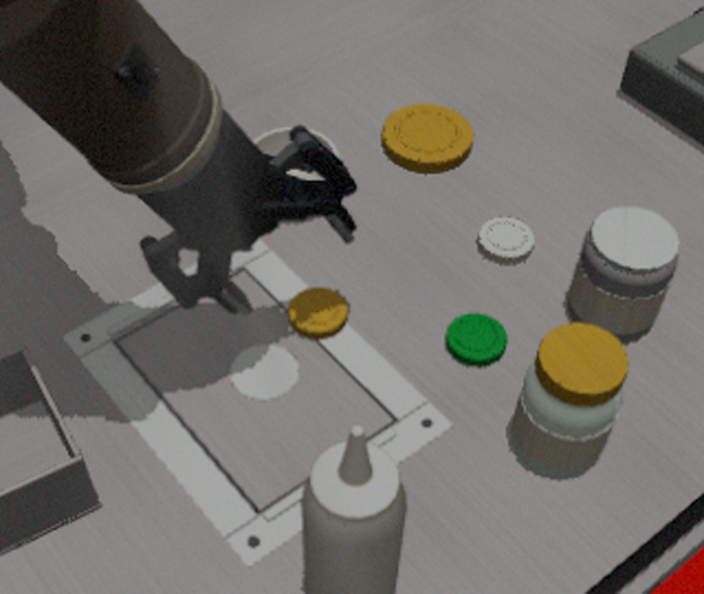

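Scene view: the hand is tilted with the lower finger over the flap at crop (240,308) and the upper finger behind the lid at (350,238). I'll descend in two stages.

arm_command(
  steps=[
    {"offset": [0, -7, 16], "rot": [0, 0, 0], "jaw": 85},
    {"offset": [0, -6, 14], "rot": [0, 0, 0], "jaw": 85},
    {"offset": [0, -6, 14], "rot": [0, 0, 0], "jaw": 85},
    {"offset": [0, -3, 6], "rot": [0, 0, 0], "jaw": 85},
    {"offset": [0, 0, 0], "rot": [0, 0, 0], "jaw": 85},
    {"offset": [0, 0, 0], "rot": [0, 0, 0], "jaw": 85},
  ],
)

```text
clock: 5.9
ee_pos: [0.5596, 0.0479, -0.0017]
eef_rot: [0.127, 0.962, 0.241, 0.03]
ft_force: [-0.6, 1.7, 1.8]
grip_width: 0.0849
```

```bash
python3 geo.py; python3 look.py 6 scene wrist
```

```text
[ 0.5596  0.0479 -0.0017] [[-0.966, 0.23, 0.118], [0.258, 0.852, 0.455], [0.004, 0.47, -0.882]] [-0.6   1.69  1.76] 5.9
Bin [0.5679 0.0786 0.03  ] u 0.0466
Bout [0.5711 0.0905 0.0366] u 0.0585
Ain [ 0.5481  0.0053 -0.0104] u -0.0267
Aout [ 0.5454 -0.0049 -0.0161] u -0.0369
5.9 [ 0.5596  0.0479 -0.0017] [-0.6   1.69  1.76] 0.08490048675484327
[[-0.966, 0.23, 0.118], [0.258, 0.852, 0.455], [0.004, 0.47, -0.882]]
q [ 0.34  0.69 -0.3   2.02 -0.68  0.48  2.04]
scene 884 [344 107  41  28] [363.9 120.4] [0.4609 0.2528 0.013 ]
scene 443 [301 191  27  21] [314.2 201. ] [0.5651 0.046  0.013 ]
scene 1053 [414 206  42  34] [434.8 222.5] [0.7249 0.1736 0.013 ]
scene 1292 [288 445  70  35] [325.2 467.5] [ 0.9005 -0.1996  0.013 ]
wrist 4303 [579   0  61  83] [610.4  36.2] [0.4776 0.2484 0.013 ]
wrist 7151 [283 283  95 104] [330.1 336.4] [0.5608 0.0456 0.013 ]
```

View pics/cscene6.png

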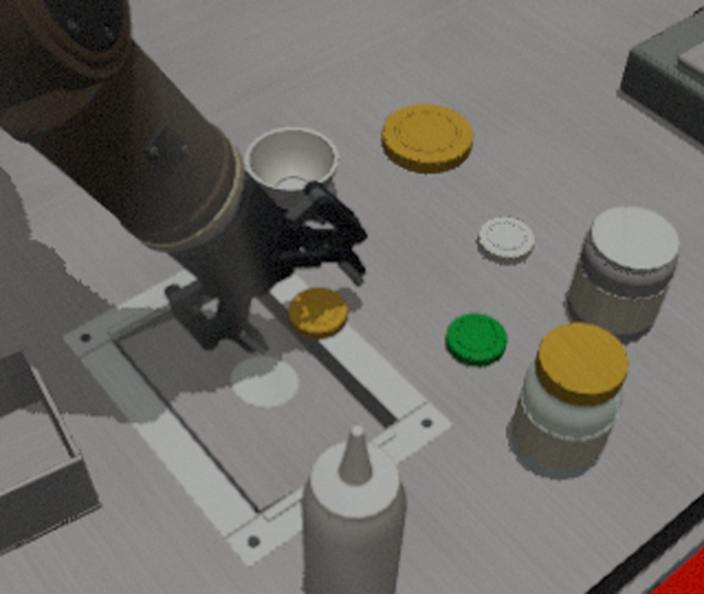

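View pics/wrist6.png

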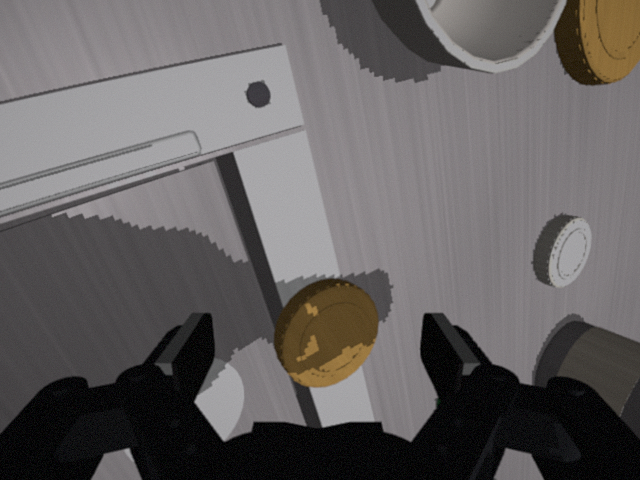

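The flap has started to open (dark gap along the sweep edge) and the lid hasn't moved. I'll go down the last 23 mm.

arm_command(
  steps=[
    {"offset": [0, -4, 7.5], "rot": [0, 0, 0], "jaw": 85},
    {"offset": [0, -4, 7.5], "rot": [0, 0, 0], "jaw": 85},
    {"offset": [0, -3, 5.5], "rot": [0, 0, 0], "jaw": 85},
    {"offset": [0, 0, 0], "rot": [0, 0, 0], "jaw": 85},
    {"offset": [0, 0, 0], "rot": [0, 0, 0], "jaw": 85},
    {"offset": [0, 0, 0], "rot": [0, 0, 0], "jaw": 85},
  ],
)

```text
clock: 6.5
ee_pos: [0.5596, 0.0457, -0.0254]
eef_rot: [0.128, 0.962, 0.24, 0.03]
ft_force: [0.1, 0.3, 2.3]
grip_width: 0.0852
```

```bash
python3 geo.py; python3 look.py 7 scene wrist
```

```text
[ 0.5596  0.0457 -0.0254] [[-0.965, 0.233, 0.12], [0.262, 0.851, 0.455], [0.004, 0.47, -0.883]] [0.08 0.29 2.34] 6.5
Bin [0.5681 0.0764 0.0063] u 0.0444
Bout [0.5713 0.0883 0.0129] u 0.0563
Ain [ 0.5481  0.0032 -0.0341] u -0.0288
Aout [ 0.5453 -0.007  -0.0398] u -0.039
6.5 [ 0.5596  0.0457 -0.0254] [0.08 0.29 2.34] 0.08521061538705889
[[-0.965, 0.233, 0.12], [0.262, 0.851, 0.455], [0.004, 0.47, -0.883]]
q [ 0.36  0.74 -0.32  2.02 -0.7   0.44  2.07]
scene 881 [344 107  41  28] [363.9 120.5] [0.461  0.2527 0.013 ]
scene 431 [301 190  27  22] [314.3 201.2] [0.5656 0.0458 0.013 ]
scene 1055 [414 206  42  34] [434.8 222.6] [0.7249 0.1735 0.013 ]
scene 1294 [288 445  70  35] [325.1 467.5] [ 0.9005 -0.1996  0.013 ]
wrist 8754 [316 304 104 119] [367.5 364.3] [0.5605 0.0456 0.013 ]
```

View pics/cscene7.png

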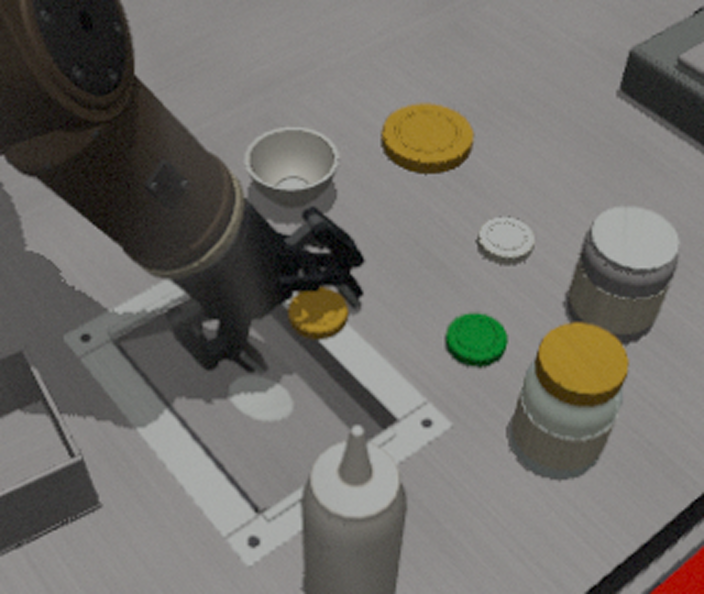

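View pics/wrist7.png

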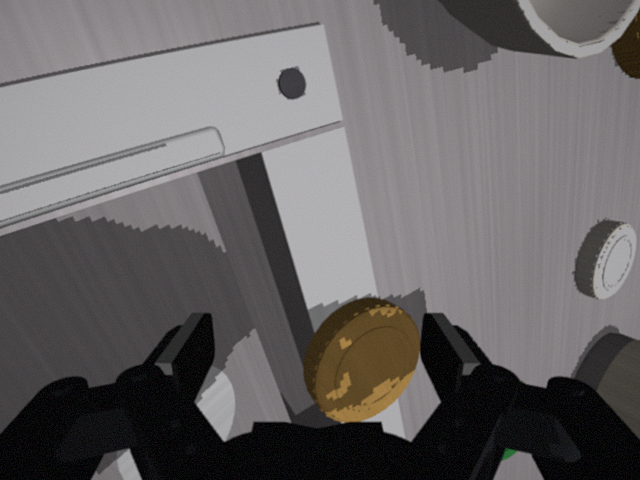

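Flap is ~0.4 rad open by geometry and held by the lower finger at ~2.3 N. The lid is still at d≈14 mm. Now I'll sweep horizontally.

arm_command(
  steps=[
    {"offset": [0, -4.4, -2.35], "rot": [0, 0, 0], "jaw": 85},
    {"offset": [0, -4.4, -2.35], "rot": [0, 0, 0], "jaw": 85},
    {"offset": [0, -4.4, -2.35], "rot": [0, 0, 0], "jaw": 85},
    {"offset": [0, -4.4, -2.35], "rot": [0, 0, 0], "jaw": 85},
    {"offset": [0, 0, 0], "rot": [0, 0, 0], "jaw": 85},
    {"offset": [0, 0, 0], "rot": [0, 0, 0], "jaw": 85},
  ],
)

```text
clock: 7.1
ee_pos: [0.5543, 0.0256, -0.0254]
eef_rot: [0.129, 0.962, 0.24, 0.031]
ft_force: [-0.9, 0.6, 4.8]
grip_width: 0.0852
```

```bash
python3 geo.py; python3 look.py 8 scene wrist
```

```text
[ 0.5543  0.0256 -0.0254] [[-0.965, 0.233, 0.121], [0.263, 0.852, 0.454], [0.003, 0.469, -0.883]] [-0.86  0.63  4.77] 7.1
Bin [0.5628 0.0563 0.0062] u 0.0243
Bout [0.566  0.0682 0.0128] u 0.0362
Ain [ 0.5427 -0.0169 -0.0341] u -0.0489
Aout [ 0.5399 -0.0271 -0.0398] u -0.0591
7.1 [ 0.5543  0.0256 -0.0254] [-0.86  0.63  4.77] 0.08518395158134137
[[-0.965, 0.233, 0.121], [0.263, 0.852, 0.454], [0.003, 0.469, -0.883]]
q [ 0.39  0.74 -0.31  2.02 -0.69  0.45  2.1 ]
scene 883 [344 107  41  28] [363.9 120.5] [0.4611 0.2526 0.013 ]
scene 426 [291 194  27  21] [304.  204.4] [0.5605 0.0277 0.013 ]
scene 1058 [414 206  42  34] [434.8 222.5] [0.7249 0.1736 0.013 ]
scene 1292 [288 445  70  35] [325.1 467.5] [ 0.9005 -0.1996  0.013 ]
wrist 8707 [320 301 105 119] [373.  361.3] [0.5551 0.0278 0.013 ]
```

View pics/cscene8.png

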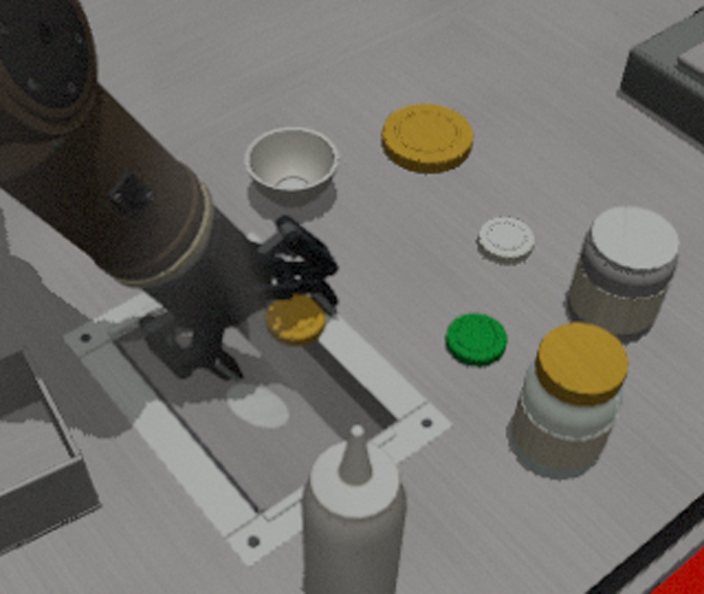

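View pics/wrist8.png

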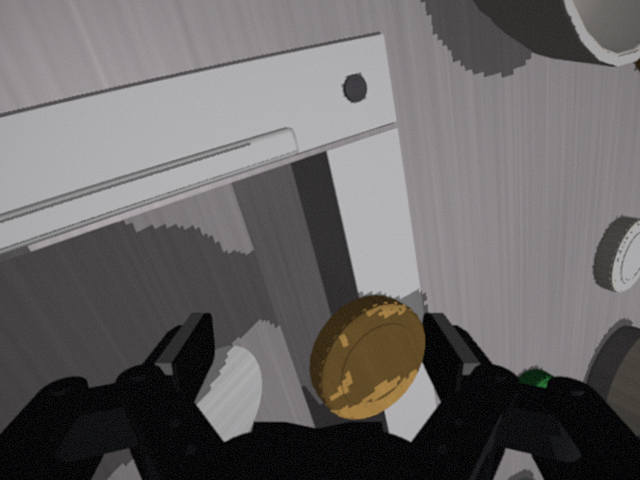

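The lid's centre is right at the edge (y≈0.028). I'll continue pushing.

arm_command(
  steps=[
    {"offset": [0, -3.5, -1.9], "rot": [0, 0, 0], "jaw": 85},
    {"offset": [0, -4.4, -2.35], "rot": [0, 0, 0], "jaw": 85},
    {"offset": [0, -4.4, -2.35], "rot": [0, 0, 0], "jaw": 85},
    {"offset": [0, 0, 0], "rot": [0, 0, 0], "jaw": 85},
    {"offset": [0, 0, 0], "rot": [0, 0, 0], "jaw": 85},
    {"offset": [0, 0, 0], "rot": [0, 0, 0], "jaw": 85},
    {"offset": [0, 0, 0], "rot": [0, 0, 0], "jaw": 85},
  ],
)

```text
clock: 7.78
ee_pos: [0.5507, 0.0129, -0.0254]
eef_rot: [0.128, 0.962, 0.24, 0.03]
ft_force: [-0.8, 2.3, 4.9]
grip_width: 0.0851
```

```bash
python3 geo.py; python3 look.py 9 scene wrist top
```

```text
[ 0.5507  0.0129 -0.0254] [[-0.965, 0.232, 0.12], [0.262, 0.852, 0.454], [0.003, 0.47, -0.883]] [-0.85  2.25  4.86] 7.7833
Bin [0.5592 0.0436 0.0063] u 0.0116
Bout [0.5624 0.0555 0.0129] u 0.0235
Ain [ 0.5392 -0.0296 -0.0341] u -0.0616
Aout [ 0.5364 -0.0399 -0.0397] u -0.0719
7.7833 [ 0.5507  0.0129 -0.0254] [-0.85  2.25  4.86] 0.08514109063095102
[[-0.965, 0.232, 0.12], [0.262, 0.852, 0.454], [0.003, 0.47, -0.883]]
q [ 0.41  0.74 -0.31  2.02 -0.68  0.46  2.11]
scene 883 [344 107  41  28] [364.  120.5] [0.461  0.2528 0.013 ]
scene 1055 [414 206  42  34] [434.8 222.5] [0.7249 0.1735 0.013 ]
scene 106 [307 235  14  17] [314.6 242.9] [ 0.6343 -0.0073  0.013 ]
scene 1292 [288 445  70  35] [325.1 467.5] [ 0.9005 -0.1996  0.013 ]
wrist 512 [290 203  27  50] [307.  222.9] [0.4935 0.0042 0.013 ]
top 2737 [423   0  55  53] [449.5  25.7] [ 1.002  -0.2628  0.013 ]
top 834 [236 118  33  32] [252.  133.6] [0.7918 0.1204 0.013 ]
top 1643 [156 290  46  46] [178.2 312.6] [0.4594 0.2524 0.013 ]
```

View pics/cscene9.png

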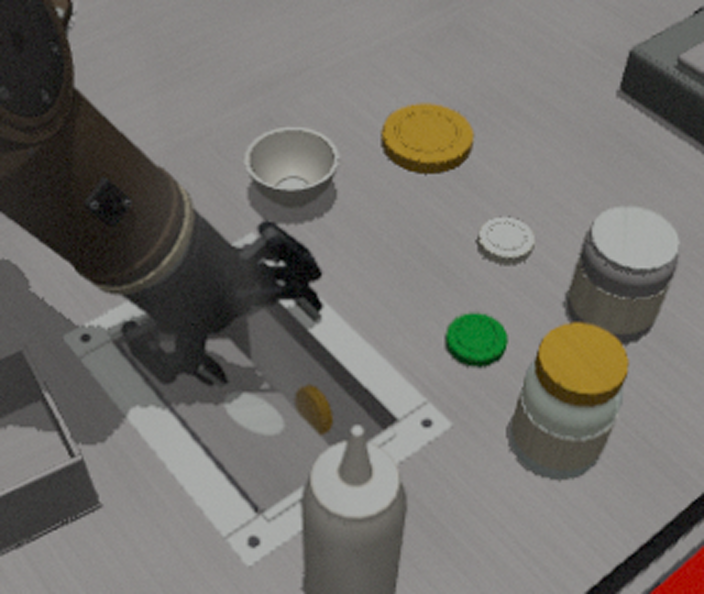

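View pics/wrist9.png

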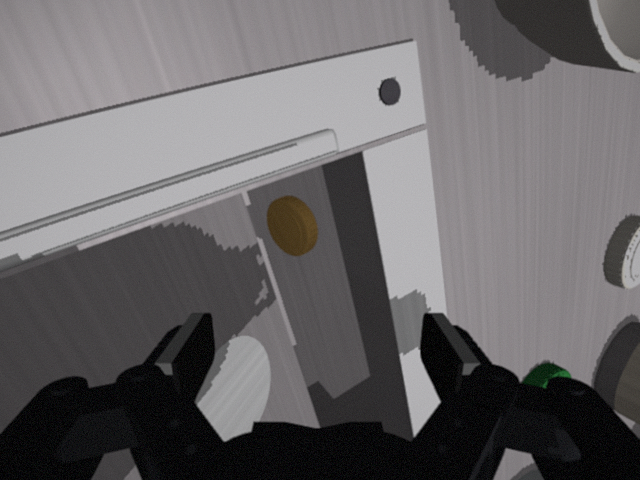

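The lid has dropped and shows in the gap at wrist (292,225) and scene crop (313,408). I'll wait a moment with the flap held, then check where it comes to rest.

arm_command(
  steps=[
    {"offset": [0, 0, 0], "rot": [0, 0, 0], "jaw": 85},
    {"offset": [0, 0, 0], "rot": [0, 0, 0], "jaw": 85},
    {"offset": [0, 0, 0], "rot": [0, 0, 0], "jaw": 85},
    {"offset": [0, 0, 0], "rot": [0, 0, 0], "jaw": 85},
    {"offset": [0, 0, 0], "rot": [0, 0, 0], "jaw": 85},
    {"offset": [0, 0, 0], "rot": [0, 0, 0], "jaw": 85},
    {"offset": [0, 0, 0], "rot": [0, 0, 0], "jaw": 85},
    {"offset": [0, 0, 0], "rot": [0, 0, 0], "jaw": 85},
  ],
)

```text
clock: 8.6
ee_pos: [0.5507, 0.0129, -0.0254]
eef_rot: [0.128, 0.962, 0.24, 0.03]
ft_force: [-0.6, 3.0, 6.0]
grip_width: 0.085
```

```bash
cat > tri.py <<'E'
from h import *
import sys
def ls(a,I,b,J):
    c=[I['xyz'],J['xyz']];d=[ray(I,a),ray(J,b)];A=np.zeros((3,3));v=np.zeros(3);P=[]
    for x,y in zip(c,d):
        y=y/np.linalg.norm(y);Q=np.eye(3)-np.outer(y,y);A+=Q;v+=Q@x;P.append((Q,x))
    p=np.linalg.solve(A,v);return p,[np.linalg.norm(Q@(p-x)) for Q,x in P]
def find(n):
    I=viewer.camera_info(n);im=viewer.grab_frame(n)
    m=cv2.inRange(cv2.cvtColor(im,cv2.COLOR_BGR2HSV),(10,90,40),(35,255,255))
    return I,im,blobs(m,40)
I,im,b=find("scene");cv2.imwrite("pics/t_scene.png",im);J,jm,c=find("wrist");cv2.imwrite("pics/t_wrist.png",jm)
b=[x for x in b if 230<x[2][0]<340 and 150<x[2][1]<300]
for x in b:
  for y in c: print(x[0],x[2].round(1),y[0],y[2].round(1),*ls(x[2],I,y[2],J))
print(len(b),[(y[0],y[2].round()) for y in c])
E
python3 tri.py
```

```text
333 [322.1 244.7] 2327 [306.1 212.4] [ 0.54888056  0.07832328 -0.16332408] [np.float64(0.00042256675294232994), np.float64(0.0004225667529423523)]
1 [(np.int32(2327), array([306., 212.]))]
```

View pics/t_wrist.png

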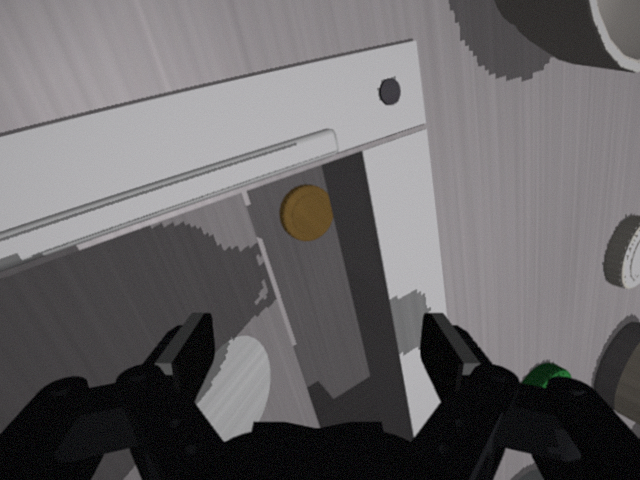

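The lid lies flat at (0.549, 0.078, −0.163): 165 mm below the worktop, inside the pan. I'll raise the hand straight up so the flap can shut.

arm_command(
  steps=[
    {"offset": [0, 6, -11], "rot": [0, 0, 0], "jaw": 85},
    {"offset": [0, 6, -11], "rot": [0, 0, 0], "jaw": 85},
    {"offset": [0, 7, -13], "rot": [0, 0, 0], "jaw": 85},
    {"offset": [0, 7, -13], "rot": [0, 0, 0], "jaw": 85},
    {"offset": [0, 9, -17], "rot": [0, 0, 0], "jaw": 85},
    {"offset": [0, 12, -22], "rot": [0, 0, 0], "jaw": 85},
    {"offset": [0, 12, -22], "rot": [0, 0, 0], "jaw": 85},
    {"offset": [0, 12, -22], "rot": [0, 0, 0], "jaw": 85},
    {"offset": [0, 0, 0], "rot": [0, 0, 0], "jaw": 85},
    {"offset": [0, 0, 0], "rot": [0, 0, 0], "jaw": 85},
    {"offset": [0, 0, 0], "rot": [0, 0, 0], "jaw": 85},
    {"offset": [0, 0, 0], "rot": [0, 0, 0], "jaw": 85},
  ],
)

```text
clock: 9.7
ee_pos: [0.5511, 0.0135, 0.1232]
eef_rot: [0.129, 0.962, 0.24, 0.03]
ft_force: [0.5, -0.0, -1.1]
grip_width: 0.0852
```

arm_command(
  steps=[
    {"offset": [0, 0, 0], "rot": [0, 0, 0], "jaw": 85},
    {"offset": [0, 0, 0], "rot": [0, 0, 0], "jaw": 85},
    {"offset": [0, 0, 0], "rot": [0, 0, 0], "jaw": 85},
    {"offset": [0, 0, 0], "rot": [0, 0, 0], "jaw": 85},
  ],
)

```text
clock: 10.03
ee_pos: [0.5514, 0.0139, 0.1232]
eef_rot: [0.129, 0.962, 0.24, 0.03]
ft_force: [-0.8, -0.4, 0.8]
grip_width: 0.0847
```

```bash
python3 look.py 11 scene wrist top
```

```text
10.0333 [0.5514 0.0139 0.1232] [-0.84 -0.38  0.84] 0.0847204209689001
[[-0.965, 0.233, 0.12], [0.262, 0.851, 0.454], [0.004, 0.47, -0.883]]
q [ 0.35  0.47 -0.21  1.96 -0.59  0.76  1.91]
scene 881 [344 107  41  28] [363.9 120.5] [0.461  0.2527 0.013 ]
scene 1050 [414 206  42  34] [434.9 222.5] [0.7249 0.1737 0.013 ]
scene 1292 [288 445  70  35] [325.2 467.5] [ 0.9005 -0.1996  0.013 ]
wrist 5484 [435   0  68 104] [468.6  49.9] [0.4588 0.2526 0.013 ]
top 2738 [423   0  55  53] [449.5  25.7] [ 1.002  -0.2628  0.013 ]
top 834 [236 118  33  32] [252.1 133.6] [0.7918 0.1204 0.013 ]
top 1642 [156 290  46  46] [178.2 312.6] [0.4594 0.2524 0.013 ]
```

View pics/scene11.png

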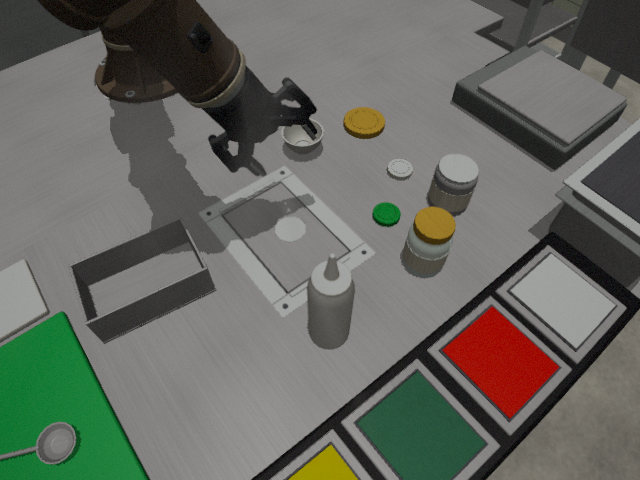

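View pics/wrist11.png

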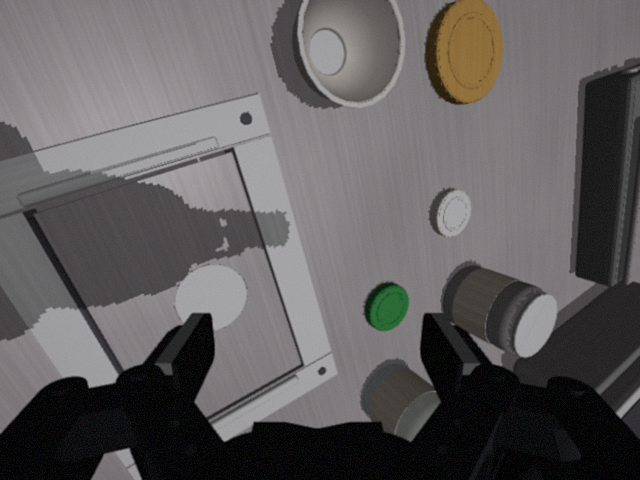

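View pics/top11.png

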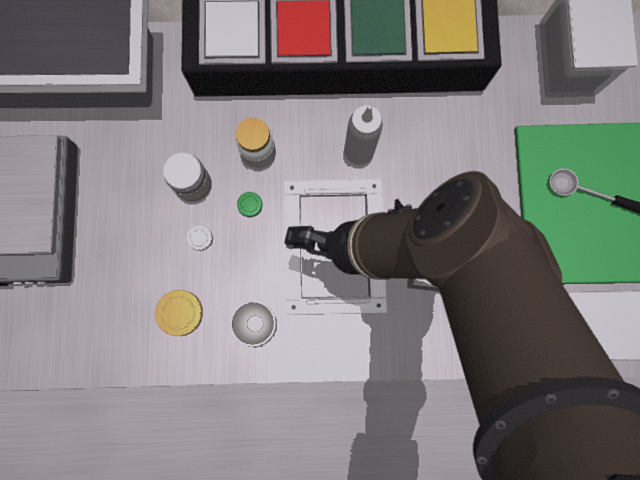

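The flap is shut and flush: the white disc is back at scene (290,229), its original spot. All the other items are where they started, and the hand is clear of everything, so I'm handing in.

```bash
python3 -c "
from station import job
print(job.close_job())"
```

```text
the job is handed in; nothing more can be done
None
```

The small gold lid is in the waste pan, the flap has sprung shut, and I handed the job in at about 10 s of robot time. No verdict was reported.

**What I did:** I slid the lid from about 67 mm to about 15 mm from the sweep edge with the open, upright gripper. Then I tilted the hand about 28° and pressed the flap open with the lower finger. By geometry it was about 0.4 rad open before the sweep. While that finger held it, the other finger pushed the lid over the edge. I then lifted the hand straight up.

**Last checks:**
- **Lid:** with the flap still held open (about 6 N of upward force at the wrist), two camera views placed it at (0.549, 0.078, −0.163). It lies flat, about 165 mm below the worktop and inside the pan walls; the two sight lines agreed to under 1 mm.
- **Flap:** it looked shut and flush in the scene and wrist pictures taken after the lift. Its angle was judged by eye, not measured.
- **Bystanders:** the big lid and jar are at the same pixels as at the start. The ramekin, tin and squeezer look unmoved. The ninth pan looks unmoved in the scene picture; the arm hid part of it from above.
- **Hand:** it was clear of everything, with only noise-level wrist force (about 1 N).

One disagreement: just before the lid dropped, the pictures put its centre about 4 mm past the edge while it still lay level. The edge position was only good to about 2 mm.

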